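# Level the small shelf with the spirit level

## Task

The little wooden shelf on the worktop stands out of level. Lay the spirit level flat on it, turned so that its long edge runs along the shelf's low metal bar and its forked end straddles the stem of the adjustable foot, under the steel flange, and let go of it; then take the foot's wing knob, press it down so that the flange clamps the level to the shelf before you turn anything, and turn the knob until the bubble sits centred between its two marks. Finish still gripping the knob and pressing the level down, with the bubble centred; leave the other kitchen things where they are.

Things in the scene. Friction and masses are not known exactly. Their poses are not given: they have to be found in the camera images.
- level: Spirit level, plain aluminium, 195 mm long, 42 mm high, 0.25 kg nominal. Origin: underside of the sole, on the centre line; x along it to the forked end, z up. Sole 36 mm wide, 8 mm thick, x = -95 to +100 mm. On it stands the bar to grip: 24 mm wide (y), x = -95 to +26 mm, from 8 to 42 mm up; a vial with a white bubble and two black rings lies in its top at x = -32 mm.
- level_slot (a point): Point in the level's fork: underside, centre line, x = +70.5 mm of its origin; the foot's stem stands here when the level is in place, touching the slot's closed end (x = 66 mm). From there the slot, 16 mm wide, runs to the open end at x = 100 mm between two tines 10 mm wide and 8 mm thick. Axes as the level's.
- bubble (a joint): Position of the bubble in the vial, m: 0 centred between the rings, positive toward the forked end, ends at +-0.020. It rises to the higher end: about 0.6 m per rad of slope (6 mm for 0.01 rad), and takes about 1.5 s to settle. White, 17 mm long; the rings stand 20 mm apart.
- shelf_seat (a point): Point on the shelf's top where the level's origin lies when the level is in place. Axes of the shelf: x along it toward the adjustable foot, y toward the bar, z up. The shelf: a wooden board 272 x 112 x 12 mm, its top about 70 mm above the worktop, x = -168.5 to +103.5 mm of this point; it tips about its legs at x = -139.5 mm. At the start its foot end is 0.01 to 0.03 rad too low.
- bar_mid (a point): Middle of the shelf's stop bar (aluminium, 120 mm long, 6 mm thick, 10 mm high), on the shelf's top, at x = -39.5, y = +22 mm of the seat. Its inner face is at y = +19 mm, so the sole of the level in place lies 1 mm from it. Axes as the shelf's.
- shelf_stem (a point): Point on the shelf's top on the axis of the foot's steel stem (9 mm thick), 70.5 mm toward x from the seat. Axes as the shelf's.
- flange: Round steel flange on the stem, 36 mm across, 4 mm thick; origin: centre of its underside. At rest 16 mm above the shelf, so the 8 mm tines of the level pass under it with 8 mm to spare. It goes down with the knob, on a spring of its own.
- wing: Wing knob of the foot: a flat steel bar standing on the stem's axis, 46 mm long (x), 12 mm thick (y: grip it across this), 30 mm high; origin in its middle, at rest 47 mm above the shelf's top (lower edge 32 mm, upper edge 62 mm above it). x lies along the shelf's x axis when joint foot_turn is -0.5.
- foot_turn (a joint): Turn of the foot and knob, rad, range +-1.6, positive clockwise from above. 1 rad clockwise lifts the foot's end of the shelf by 0.02 rad (bubble about 12 mm toward the fork). It stays where it is left (friction about 0.15 N m). It starts around -0.95; level is reached 0.5 to 1.4 rad clockwise of the start, differently each time: the bubble tells.
- foot_press (a joint): How far the knob is pressed down, m, 0 to 0.018, springy: 1.5 N rising by 0.15 N per mm; at about 8 mm the flange meets the tines of the level in place, and from there on the force on the level is 2 N rising by 0.7 N per mm. A good press is 14 to 16 mm: about 11 N on the knob, 7 N of it on the level.
- tin: Bystander: tin, 75 mm across, 58 mm high; origin under its centre.
- mug: Bystander: mug, 82 x 112 x 94 mm; origin under its centre.
- lemon: Bystander: lemon, 72 x 55 x 56 mm; origin under its centre.
- garlic: Bystander: garlic bulb, 56 mm; origin under its centre.
- onion: Bystander: onion, 82 mm across, 94 mm high; origin under its centre.
- bottle: Bystander: bottle, 59 mm across, 204 mm high; origin under its centre.

How it is judged:
By the outcome, as a careful person would: the job done as asked, in the order asked, and still so for the second after the job is handed in, while the arm keeps its last pose, push and grip.
It also fails if it takes over 72 s, if anything falls off the work surface, if the arm or the gripper's body presses on something with over 40 N, if the wrist force passes 120 N, or if a joint passes its speed limit or range.

## Robot

A 6-joint arm with a two-finger parallel gripper is mounted at the origin on a cart in front of the work surface, level with it; the furniture and walls round the work are solid. World frame = base frame: x ahead of the robot, y to its left, z up, the work surface at z = 0. Lengths are in m, angles in rad, forces in N, time in s.
With the tool pointing down it reaches from about 0.25 to 0.775 m from the base axis. Payload 4 kg.
Tool frame: the origin (TCP) lies at the very end of the fingers, on their centre line; the grasp point (between the pads) lies 19 mm behind it (robot.pinch_z is the distance from the TCP to the grasp point, in m); z points along the fingers, y is the line along which they close (so a half turn about z gives the same grasp; the last joint's range is limited). The gripper opens to 94 mm and grips with 3 to 60 N. Pads are 16 mm wide; open, the fingers measure 119 mm over their backs; the gripper's body (75 mm by 177 mm) begins 78 mm behind the grasp point.
Start: joints at [-1.413, 0.087, 1.371, -0, 1.684, -0.103], TCP at [0.142, -0.531, 0.206] pointing down, gripper open.
Joint ranges: [-3.1, 3.1], [-0.76, 2.03], [0.27, 2.55], [-1.08, 4.22], [0.17, 2.65], [-2.57, 2.57]. Speed limits (rad/s): [2.79, 2.79, 3.14, 3.14, 3.14, 3.14].

## Interface

Orientations are given as [roll, pitch, yaw] about the fixed x, y, z axes, in that order (R = Rz(yaw) Ry(pitch) Rx(roll)).
In Python, from bench import robot gives the robot as it stands.
- The arm moves only by the tool arm_command, never from a script. Its argument "targets" is one flat list of numbers, 7 for each row, row after row: the turn, a rotation vector about the tool's x, y, z in degrees, then the shift along the tool's x, y, z in mm, then the closure, from -1 (fully open) to 1 (shut). In form: [ax, ay, az, x, y, z, hand, ax, ay, az, x, y, z, hand, ...]. A call has 1 to 20 rows; each row is the pose to reach, as a shift and turn from the pose commanded when the call began, along the tool's axes at that moment; what a row does not reach only later rows make up. A row lasts 1/10 s, in which the tool goes at most 50 mm and 8.59 degrees, less where a joint would pass 70% of its speed; a pose out of reach is approached as far as the arm can. A call with a gripper value outside its range is refused whole. The fingers move at their own pace and stop on an object; the grip force is fixed at half the most. Time passes only in rows, so rows that repeat a pose let the fingers close. It gives the time, the measured TCP pose, the force, the opening and the grip force at its end, in the units of the state.
- robot.get_obs(): the state, without advancing time (a new reading comes with each control period).
- robot.snapshot(name): name is "scene" or "top" or "wrist"; returns a dict with "color" (384x512x3 uint8, red, green, blue), "range_z" (384x512 float32, m along the optical axis (not along the pixel's ray), 0 where there is no reading), "fx", "fy", "cx", "cy" (pixels), "dist_coeffs" ([k1, k2, p1, p2, k3] as OpenCV has them; the pictures are not rectified), "T" (4x4, takes a point from camera to world coordinates); the wrist camera has in their place "T_tool_cam" (4x4, takes a point from camera to tool coordinates, whose origin is the TCP and whose axes are the flange's). Camera axes: x right, y down, z forward; pixel columns grow to the right and rows downward; lengths in m; the calibration is good to about 2 mm. A picture is of the moment at which its call begins: read the wrist's pose just before it.
- robot.close_job(): hands the job in; it is judged then, once.
The state is a dict: "time": time; "joint_positions": joint angles; "qvel": joint speeds; "joint_torque": joint torques, N m; "tool_pos": TCP position; "ee_rot": TCP orientation; "wrist_force": force on the tool from outside, world axes, zero at the start; "wrist_torque": the same for the moment, N m; "width": finger opening in m; "finger_force": force on a finger pad.
Only numpy, scipy, OpenCV 4.12 (cv2) and the standard library are available. Lean on these libraries where they do the work, as an engineer would, in place of code of your own. Each camera call takes 0.05 s, during which the arm holds its last target. There are 200 camera calls.

## Working session

There is one attempt and no reset: what is moved stays moved. The work goes in short steps, Python scripts to look and compute and a tool call to move; the robot and the scene stay as the last step left them, time stands still between calls to the robot, and variables do not carry over. Pictures are saved under pics/ and viewed, at most 10 in all, crops included, and the job is handed in when it is done.

Besides the shell and the picture viewer there is one more tool, called after ">>>" by a JSON object that holds its "api" and its "payload". arm_command: Moves the arm, as the interface text tells. Its arguments: {"type":"object","properties":{"targets":{"type":"array"}},"required":["targets"]}

```bash
mkdir -p pics; ls
python3 - <<'E'
from bench import robot
import cv2,numpy as np
o=robot.get_obs();print(o)
for n in("scene","top"):
    s=robot.snapshot(n);cv2.imwrite(f"pics/{n}0.png",s["color"][:,:,::-1]);np.savez(f"pics/{n}0.npz",**s)
    print(n,s["fx"],s["fy"],s["cx"],s["cy"],s["dist_coeffs"],s["T"].round(3).tolist(),(s["range_z"]>0).mean())
E
```

```text
pics
{'time': 0.0, 'joint_positions': array([-1.41307484e+00,  8.79382124e-02,  1.37224212e+00,  2.05230593e-05,
        1.68360627e+00, -1.03138709e-01]), 'qvel': array([-0.00128298, -0.00077377,  0.00076652, -0.00029748,  0.0005536 ,
        0.00011909]), 'joint_torque': array([ 1.67226308e-04, -3.40178132e+01, -3.02427292e+01,  7.19153392e-02,
        3.31026712e-02, -1.95020912e-04]), 'tool_pos': array([ 0.14174645, -0.53085099,  0.20431952]), 'ee_rot': array([-3.13941246e+00, -2.46169443e-04,  2.60862213e-01]), 'wrist_force': array([ 0.33759809, -0.8746874 , -0.72294802]), 'wrist_torque': array([0.03274195, 0.05150135, 0.01557681]), 'finger_force': 0.0, 'width': 0.09373844960947776}
scene 412.1260962549381 412.1260962549381 257.2724846662099 201.83557359476734 [0.0165492 0.        0.        0.        0.       ] [[0.997, -0.037, 0.066, 0.481], [-0.075, -0.591, 0.803, -0.482], [0.009, -0.806, -0.592, 0.643], [0.0, 0.0, 0.0, 1.0]] 0.995880126953125
top 375.39674123382315 375.39674123382315 262.78119753645313 188.36042427435217 [0.03094005 0.         0.         0.         0.        ] [[-0.001, -0.993, 0.116, 0.458], [-1.0, 0.001, 0.0, 0.246], [-0.0, -0.116, -0.993, 0.964], [0.0, 0.0, 0.0, 1.0]] 0.9960225423177084
```

View pics/top0.png

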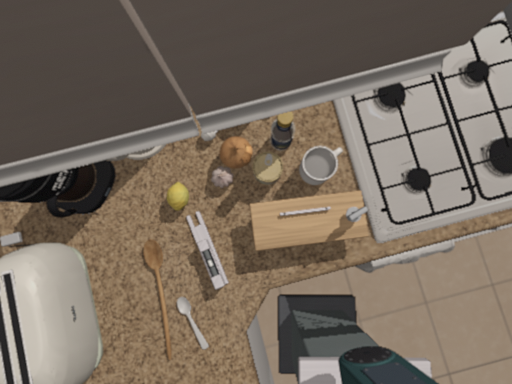

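View pics/scene0.png

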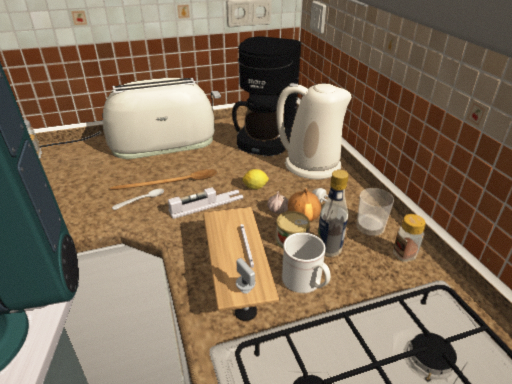

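```bash
cat > h.py <<'E'
import cv2,numpy as np
def cloud(s):
    h,w=s["range_z"].shape
    u,v=np.meshgrid(np.arange(w),np.arange(h))
    p=rays(s,np.stack([u,v],-1).reshape(-1,2)).reshape(h,w,3)
    P=p*s["range_z"][...,None]
    T=s["T"];return P@T[:3,:3].T+T[:3,3]
def rays(s,uv):
    K=np.array([[s["fx"],0,s["cx"]],[0,s["fy"],s["cy"]],[0,0,1.]])
    q=cv2.undistortPoints(np.asarray(uv,float).reshape(-1,1,2),K,np.asarray(s["dist_coeffs"],float))[:,0]
    return np.c_[q,np.ones(len(q))]
def onplane(s,uv,z):
    T=s["T"];d=rays(s,uv)@T[:3,:3].T;return T[:3,3]+d*((z-T[2,3])/d[:,2])[:,None]
def rect(P):
    return cv2.minAreaRect(P[:,:2].astype(np.float32)*1000)
def wrist(robot):
    from scipy.spatial.transform import Rotation as R
    o=robot.get_obs();s=robot.snapshot("wrist");A=np.eye(4)
    A[:3,:3]=R.from_euler("xyz",o["ee_rot"]).as_matrix();A[:3,3]=o["tool_pos"]
    s["T"]=A@s["T_tool_cam"];return s,o
E
python3 - <<'E'
from h import *
s=dict(np.load("pics/top0.npz"));C=cloud(s);Z=C[...,2]
def reg(x0,x1,y0,y1,lo,hi):
    m=np.zeros(Z.shape,bool);m[y0:y1,x0:x1]=1
    return m&(Z>lo)&(Z<hi)
m=reg(180,235,205,295,.03,.055);r=rect(C[m]);print("levelbar",m.sum(),r,cv2.boxPoints(r).tolist(),np.median(Z[m]))
m=reg(180,235,205,295,.004,.055);r=rect(C[m]);print("level",m.sum(),r)
m=reg(240,380,185,260,.05,.076);r=rect(C[m]);print("shelf",m.sum(),r,cv2.boxPoints(r).tolist(),np.median(Z[m]))
m=reg(240,345,185,260,.077,.09);r=rect(C[m]);print("stopbar",m.sum(),r)
m=reg(335,380,185,260,.11,.16);r=rect(C[m]);print("wing",m.sum(),r,Z[m].max())
c=s["color"][:,:,::-1]
a=cv2.resize(c[195:300,180:240],None,fx=6,fy=6,interpolation=3);a=a[:590]
b=cv2.resize(c[180:265,240:385],None,fx=5.5,fy=5.5,interpolation=3)
cv2.imwrite("pics/b.png",b)
E
```

```text
levelbar 416 ((428.072021484375, 395.32647705078125), (220.78897094726562, 26.515905380249023), 24.634206771850586) [[322.1986083984375, 361.3627624511719], [333.25103759765625, 337.2601623535156], [533.9454345703125, 429.2901916503906], [522.8930053710938, 453.3927917480469]] 0.04061366178429715
level 1070 ((421.87811279296875, 388.24981689453125), (130.4615936279297, 207.52523803710938), 89.73158264160156)
shelf 5026 ((487.49945068359375, 137.23866271972656), (111.86695098876953, 273.84332275390625), 7.098740100860596) [[415.073974609375, 266.19854736328125], [448.91546630859375, -5.545693397521973], [559.9249267578125, 8.278778076171875], [526.0834350585938, 280.02301025390625]] 0.0667719955315691
stopbar 58 ((508.23095703125, 148.23779296875), (5.593604564666748, 117.3155517578125), 7.10587215423584)
wing 132 ((499.99761962890625, 34.51155471801758), (13.055279731750488, 47.501468658447266), 30.190750122070312) 0.129974117730142
```

View pics/b.png

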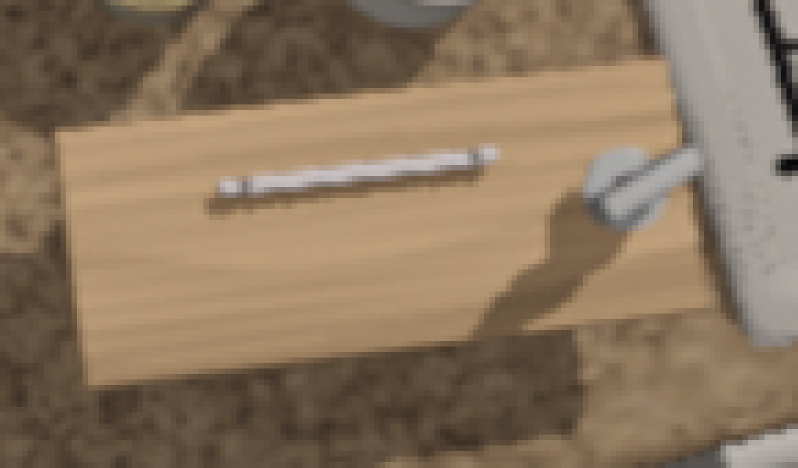

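The top view puts the shelf at pixels (251,204) to (370,245), with the foot at (357,213). The level runs from (222,286) to its fork at (194,214). Next I go over the level to look from close up.

```bash
cat >> h.py <<'E'
def goal(o,p,yaw,tilt=(0,0)):
    "row for TCP at p (mm), tool down, yaw deg; tilt = small world rotvec deg(x,y)"
    from scipy.spatial.transform import Rotation as R
    A=R.from_euler("xyz",o["ee_rot"]);G=R.from_rotvec([tilt[0],tilt[1],0],degrees=True)*R.from_euler("xyz",[180,0,yaw],degrees=True)
    return (A.inv()*G).as_rotvec(degrees=True).round(2),(A.inv().apply(np.array(p)-o["tool_pos"]*1000)).round(1)
E
python3 - <<'E'
from h import *
from bench import robot
o=robot.get_obs();print(goal(o,[380,-150,300],110))
s=robot.snapshot("wrist");print(s["T_tool_cam"].round(3),s["fx"])
s=dict(np.load("pics/top0.npz"));C=cloud(s);Z=C[...,2]
m=np.zeros(Z.shape,np.uint8);m[205:295,180:235]=1
m=(m&(Z>.034)&(Z<.05)).astype(np.uint8);n,l,st,ce=cv2.connectedComponentsWithStats(m)
for i in range(1,n):
    if st[i,4]>30: print(st[i],rect(C[l==i]))
E
```

```text
(array([-8.000e-02, -1.100e-01, -9.506e+01]), array([ 328.5, -306.8,  -94.9]))
[[-0.    -0.97  -0.244  0.071]
 [ 1.     0.    -0.001  0.001]
 [ 0.001 -0.244  0.97  -0.18 ]
 [ 0.     0.     0.     1.   ]] 310.0701392104497
[197 239  27  50 380] ((382.7462158203125, 374.290283203125), (120.61474609375, 24.45427131652832), 23.30805206298828)
```

>>> {"api": "arm_command", "payload": {"targets": [0,0,-95,328,-307,-95,-1,0,0,-95,328,-307,-95,-1,0,0,-95,328,-307,-95,-1,0,0,-95,328,-307,-95,-1,0,0,-95,328,-307,-95,-1,0,0,-95,328,-307,-95,-1,0,0,-95,328,-307,-95,-1,0,0,-95,328,-307,-95,-1,0,0,-95,328,-307,-95,-1,0,0,-95,328,-307,-95,-1,0,0,-95,328,-307,-95,-1,0,0,-95,328,-307,-95,-1]}}

```text
time: 1.35
tool_pos: [0.3797, -0.1495, 0.3003]
ee_rot: [-3.141, -0.0, 1.921]
wrist_force: [0.3, 0.7, 0.7]
width: 0.0937
finger_force: 0.0
```

Run:
```python
from h import *
from bench import robot
o=robot.get_obs();print(o["tool_pos"],o["ee_rot"],o["time"],goal(o,[391.4,378,190],203.3))
```

```text
[ 0.37974921 -0.14947813  0.30030553] [-3.14133142e+00 -1.15122491e-04  1.92083548e+00] 1.35 (array([-1.000e-02, -2.000e-02, -9.324e+01]), array([491.5, 191.9, 110.3]))
```

>>> {"api": "arm_command", "payload": {"targets": [0,0,-93.2,491,192,110,-1,0,0,-93.2,491,192,110,-1,0,0,-93.2,491,192,110,-1,0,0,-93.2,491,192,110,-1,0,0,-93.2,491,192,110,-1,0,0,-93.2,491,192,110,-1,0,0,-93.2,491,192,110,-1,0,0,-93.2,491,192,110,-1,0,0,-93.2,491,192,110,-1,0,0,-93.2,491,192,110,-1,0,0,-93.2,491,192,110,-1,0,0,-93.2,491,192,110,-1,0,0,-93.2,491,192,110,-1,0,0,-93.2,491,192,110,-1]}}

```text
time: 2.75
tool_pos: [0.393, 0.3756, 0.1907]
ee_rot: [-3.141, 0.0, -2.741]
wrist_force: [0.4, -0.4, -0.1]
width: 0.0941
finger_force: 0.0
```

Run:
```python
from h import *
from bench import robot
s,o=wrist(robot);print(o["tool_pos"],o["ee_rot"],o["time"])
cv2.imwrite("pics/w1.png",s["color"][:,:,::-1]);C=cloud(s);Z=C[...,2]
m=((Z>.032)&(Z<.05)).astype(np.uint8);n,l,st,ce=cv2.connectedComponentsWithStats(m)
for i in range(1,n):
    if st[i,4]>200: print(st[i],rect(C[l==i]),np.median(Z[l==i]))
```

```text
[0.39304106 0.37559834 0.19074266] [-3.14102530e+00  1.42501002e-04 -2.74135894e+00] 2.75
[ 244  112   23  110 1828] ((384.3390197753906, 373.86962890625), (119.97769927978516, 23.741044998168945), 22.89625358581543) 0.04209719420819624
[489 177  23  74 665] ((322.3252868652344, 663.2318725585938), (91.8462905883789, 4.415593147277832), 17.318450927734375) 0.03998647580237891
[127 318  35  46 464] ((636.3673706054688, 335.70361328125), (66.35852813720703, 20.715961456298828), 48.0975341796875) 0.04274305533298839
[153 318  37  14 326] ((606.7503662109375, 352.0166320800781), (39.27180480957031, 32.91189956665039), 81.22216796875) 0.04162952688021587
```

View pics/w1.png

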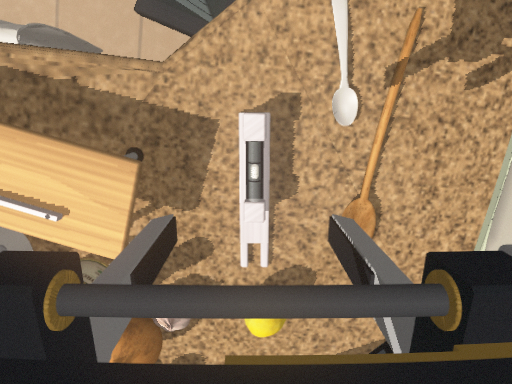

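The wrist view shows the level between pixels (255,112) and (255,266). It is aligned with the tool, its fork points at the bottom of the picture, and there is clear room for both fingers.

Run:
```python
from h import *
from bench import robot
o=robot.get_obs();print(goal(o,[392.8,377.6,16],203))
```

```text
(array([-0.01,  0.05, -0.06]), array([ -0.3,   2.1, 175.1]))
```

>>> {"api": "arm_command", "payload": {"targets": [0,0,0,0,2,45,-1,0,0,0,0,2,90,-1,0,0,0,0,2,130,-1,0,0,0,0,2,155,-1,0,0,0,0,2,175,-1,0,0,0,0,2,175,-1,0,0,0,0,2,175,1,0,0,0,0,2,175,1,0,0,0,0,2,175,1,0,0,0,0,2,175,1,0,0,0,0,2,175,1,0,0,0,0,2,175,1,0,0,0,0,2,175,1,0,0,0,0,2,175,1,0,0,0,0,2,175,1]}}

```text
time: 4.3
tool_pos: [0.3918, 0.3786, 0.0153]
ee_rot: [-3.141, -0.0, -2.738]
wrist_force: [1.1, -0.3, -0.0]
width: 0.0253
finger_force: 0.7
```

>>> {"api": "arm_command", "payload": {"targets": [0,0,0,0,0,0,1,0,0,0,0,0,0,1,0,0,0,0,0,0,1,0,0,0,0,0,-20,1,0,0,0,0,0,-50,1,0,0,0,0,0,-90,1,0,0,0,0,0,-130,1,0,0,0,0,0,-165,1,0,0,0,0,0,-165,1,0,0,0,0,0,-165,1]}}

```text
time: 5.3
tool_pos: [0.3917, 0.3788, 0.1801]
ee_rot: [3.141, 0.0, -2.738]
wrist_force: [-1.0, 1.1, -2.7]
width: 0.0238
finger_force: 30.0
```

Run:
```python
from h import *
from bench import robot
s,o=wrist(robot);print(o["tool_pos"],o["ee_rot"],o["time"],o["finger_force"])
cv2.imwrite("pics/w2.png",s["color"][:,:,::-1]);C=cloud(s);Z=C[...,2]
from scipy.spatial.transform import Rotation as R
L=R.from_euler("xyz",o["ee_rot"]).inv().apply((C-o["tool_pos"]).reshape(-1,3)).reshape(C.shape)
m=((abs(L[...,1])<.025)&(abs(L[...,2]+.026)<.02)).astype(np.uint8);n,l,st,ce=cv2.connectedComponentsWithStats(m)
for i in range(1,n):
    if st[i,4]>200:
        P=L[l==i];a=np.linalg.lstsq(np.c_[P[:,:2],np.ones(len(P))],P[:,2],rcond=None)[0]
        print(st[i],rect(P),np.median(P[:,2]),a)
s=robot.snapshot("top");C=cloud(s);Z=C[...,2]
m=np.zeros(Z.shape,bool);m[200:250,255:335]=1;m&=(Z>.055)&(Z<.076)
P=C[m];a=np.linalg.lstsq(np.c_[P[:,:2],np.ones(len(P))],P[:,2],rcond=None)[0];print("shelf plane",a,a[:2]@[.1236,-.9923],a[:2]@[.9923,.1236])
for x in(-150,-30,0,70):
    p=np.array([.4914,.1055])+x/1000*np.array([.1236,-.9923]);print(x,a[:2]@p+a[2])
```

```text
[0.391702   0.37875813 0.18013077] [ 3.14137265e+00  2.59828394e-04 -2.73755643e+00] 5.3 29.993697702884674
[ 202  114  101  171 9047] ((18.81784439086914, 1.3681907653808594), (100.25334167480469, 47.065799713134766), 12.239912986755371) -0.02634923493673687 [-0.06489934  0.00559563 -0.02277939]
[232 319  41   8 306] ((-48.08822250366211, -1.0463361740112305), (6.581991195678711, 23.46600914001465), 1.4671833515167236) -0.027222989903434955 [-0.14878626  0.00247784 -0.03427288]
shelf plane [-0.00231393  0.02590916  0.06424921] -0.02599565767627229 0.000906256504057663
-150 0.06974490362463352
-30 0.06662542470348085
0 0.06584555497319268
70 0.06402585893585362
```

View pics/w2.png

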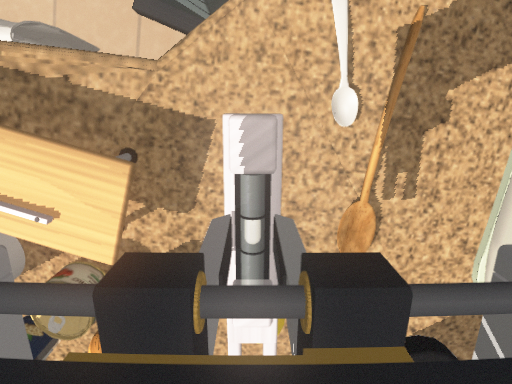

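The level is held square at pixels (225–280, 114–350), with the bubble near centre at (252,233). Next I swing it over the shelf, 57 mm back from the seat.

Run:
```python
from h import *
from bench import robot
o=robot.get_obs();print(goal(o,[481.1,187.9,180],97.1,(1.39,.17)))
```

```text
(array([ -1.61,   0.84, 106.04]), array([  -8.5, -210.2,   -2.3]))
```

>>> {"api": "arm_command", "payload": {"targets": [-1.6,0.8,106,-8.5,-210,-2,1,-1.6,0.8,106,-8.5,-210,-2,1,-1.6,0.8,106,-8.5,-210,-2,1,-1.6,0.8,106,-8.5,-210,-2,1,-1.6,0.8,106,-8.5,-210,-2,1,-1.6,0.8,106,-8.5,-210,-2,1,-1.6,0.8,106,-8.5,-210,-2,1,-1.6,0.8,106,-8.5,-210,-2,1,-1.6,0.8,106,-8.5,-210,-2,1,-1.6,0.8,106,-8.5,-210,-2,1,-1.6,0.8,106,-8.5,-210,-2,1,-1.6,0.8,106,-8.5,-210,-2,1,-1.6,0.8,106,-8.5,-210,-2,1,-1.6,0.8,106,-8.5,-210,-2,1,-1.6,0.8,106,-8.5,-210,-2,1,-1.6,0.8,106,-8.5,-210,-2,1]}}

```text
time: 7.0
tool_pos: [0.4817, 0.1888, 0.1813]
ee_rot: [3.139, -0.026, 1.696]
wrist_force: [0.8, -0.0, -2.0]
width: 0.0237
finger_force: 30.0
```

Run:
```python
from h import *
from bench import robot
from scipy.spatial.transform import Rotation as R
s,o=wrist(robot);print(o["tool_pos"],o["ee_rot"],o["time"],o["finger_force"])
Rt=R.from_euler("xyz",o["ee_rot"])
C=cloud(s);L=Rt.inv().apply((C-o["tool_pos"]).reshape(-1,3)).reshape(C.shape)
m=((abs(L[...,1])<.02)&(abs(L[...,2]+.026)<.006)).astype(np.uint8);P=L[m>0]
print("bartop tool x",np.percentile(P[:,0],[.5,99.5]),np.percentile(P[:,1],[2,98]))
t=robot.snapshot("top");cv2.imwrite("pics/t3.png",cv2.resize(t["color"][160:290,170:400,::-1],None,fx=3.4,fy=3.4,interpolation=3))
T=cloud(t);L=Rt.inv().apply((T-o["tool_pos"]).reshape(-1,3)).reshape(C.shape)
m=((abs(L[...,1])<.03)&(abs(L[...,2]-.007)<.008)&(L[...,0]<0)).astype(np.uint8);P=T[m>0]
r=rect(P);print("fork",m.sum(),r,cv2.boxPoints(r).tolist(),"tool x",np.percentile(L[m>0][:,0],[1,99]),np.percentile(L[m>0][:,1],[2,98]))
print(goal(o,[481.1,187.9,95],97.1,(1.39,.17)))
```

```text
[0.48167532 0.18877335 0.1812891 ] [ 3.13877316 -0.0261478   1.69616285] 7.0 29.9937441945076
bartop tool x [-0.05044871  0.06814622] [-0.01249613  0.01297232]Traceback (most recent call last):
  File "<stdin>", line 12, in <module>
    return _quantile_unchecked(
        a, q, axis, out, overwrite_input, method, keepdims, weights)
    return _ureduce(a,
                    func=_quantile_ureduce_func,
    ...<5 lines>...
                    overwrite_input=overwrite_input,
                    method=method)
    r = func(a, **kwargs)
    result = _quantile(arr,
                       quantiles=q,
    ...<2 lines>...
                       out=out,
                       weights=wgt)
    slices_having_nans = np.isnan(arr[-1, ...])
                                  ~~~^^^^^^^^^
IndexError: index -1 is out of bounds for axis 0 with size 0
```

View pics/t3.png

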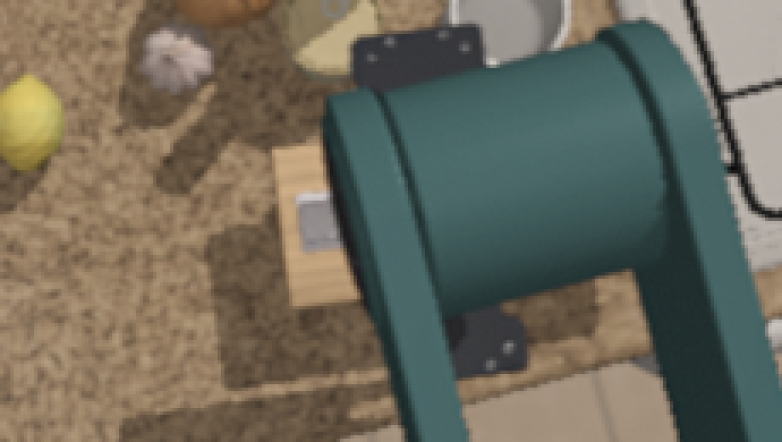

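Run:
```python
from h import *
from bench import robot
from scipy.spatial.transform import Rotation as R
s,o=wrist(robot)
C=cloud(s);ex=np.array([.1236,-.9923]);ey=np.array([.9923,.1236])
S=np.array([.4914,.1055])
Q=np.stack([(C[...,:2]-S)@ex,(C[...,:2]-S)@ey,C[...,2]],-1)*1000
cv2.imwrite("pics/w3.png",s["color"][:,:,::-1])
m=(abs(Q[...,1]-22)<8)&(Q[...,2]>74)&(Q[...,2]<90)&(Q[...,0]<30)&(Q[...,0]>-105)
if m.sum(): print("stop",m.sum(),np.percentile(Q[m],[3,50,97],axis=0))
m=(abs(Q[...,1])<70)&(Q[...,2]>55)&(Q[...,2]<75)&(abs(Q[...,0]+90)<75)
P=Q[m];a=np.linalg.lstsq(np.c_[P[:,:2],np.ones(len(P))],P[:,2],rcond=None)[0];print("shelf",m.sum(),a,np.percentile(P,[.5,50,99.5],axis=0))
t=robot.snapshot("scene");cv2.imwrite("pics/s3.png",cv2.resize(t["color"][150:330,150:350,::-1],None,fx=3.3,fy=3.3,interpolation=3))
```

```text
shelf 7779 [-2.82323305e-02  4.91731466e-04  6.65992130e+01] [[-164.51501743  -53.26679212   66.10714466]
 [-113.86786111   -2.62530334   69.78654898]
 [ -25.94488107   57.68189349   72.62156889]]
```

View pics/w3.png

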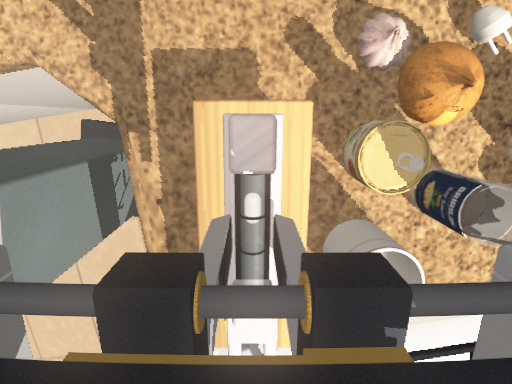

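>>> {"api": "arm_command", "payload": {"targets": [0,0,0,0,-0.7,30,1,0,0,0,0,-0.7,60,1,0,0,0,0,-0.7,75,1,0,0,0,0,-0.7,85,1,0,0,0,0,-0.7,90,1,0,0,0,0,-0.7,90,1,0,0,0,0,-0.7,90,1]}}

```text
time: 7.9
tool_pos: [0.4824, 0.1914, 0.0937]
ee_rot: [3.135, -0.027, 1.695]
wrist_force: [-0.6, -0.2, -2.2]
width: 0.0237
finger_force: 30.0
```

Run:
```python
from h import *
from bench import robot
o=robot.get_obs();ex=np.array([.1236,-.9923]);ey=np.array([.9923,.1236])
d=o["tool_pos"][:2]-[.4914,.1055];print(d@ex*1000,d@ey*1000,o["tool_pos"][2],o["wrist_force"],o["ee_rot"])
t=robot.snapshot("scene");cv2.imwrite("pics/s4.png",cv2.resize(t["color"][190:320,180:320,::-1],None,fx=4.5,fy=4.5,interpolation=3))
```

```text
-86.37647010058166 1.6820275683392498 0.0936525733972425 [-0.57713799 -0.15511157 -2.24468899] [ 3.1345692  -0.02670739  1.69548112]
```

View pics/s4.png

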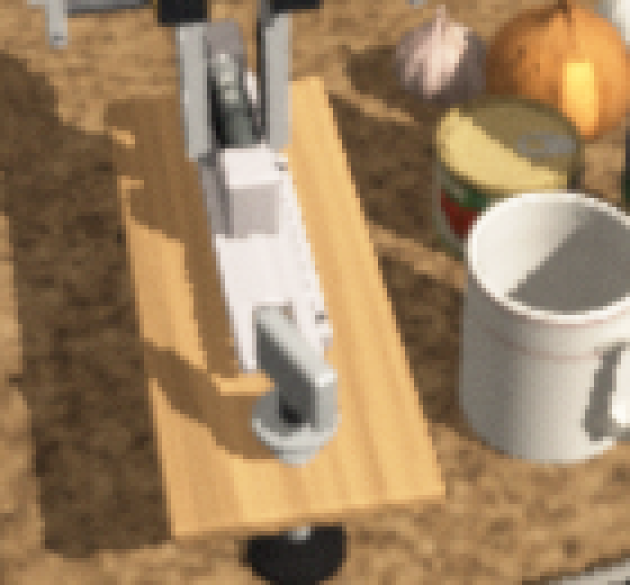

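The scene view shows the level at (200–330, 150–370), parallel to the stop bar at (280–325, 150–330). Its fork is still short of the flange at (290,430).

>>> {"api": "arm_command", "payload": {"targets": [0.3,0,0,0,-1.7,0,1,0.3,0,0,0,-1.7,2,1,0.3,0,0,0,-1.7,4,1,0.3,0,0,0,-1.7,4,1,0.3,0,0,0,-1.7,4,1]}}

```text
time: 8.45
tool_pos: [0.4798, 0.1911, 0.0883]
ee_rot: [-3.141, -0.026, 1.695]
wrist_force: [-0.3, -0.8, -2.6]
width: 0.0235
finger_force: 30.0
```

```bash
cat > st.py <<'E'
from h import *
from bench import robot
o=robot.get_obs();ex=np.array([.1236,-.9923]);ey=np.array([.9923,.1236])
d=o["tool_pos"][:2]-[.4914,.1055];print("x %.1f y %.1f"%(d@ex*1000,d@ey*1000),o["tool_pos"][2].round(4),"Fx,y,z",(o["wrist_force"][:2]@ex).round(1),(o["wrist_force"][:2]@ey).round(1),o["wrist_force"][2].round(1),o["wrist_torque"].round(2),o["ee_rot"].round(4),o["time"])
E
python3 st.py
```

```text
x -86.4 y -0.9 0.0883 Fx,y,z 0.8 -0.4 -2.6 [-0.05 -0.07  0.  ] [-3.141  -0.0264  1.6953] 8.45
```

>>> {"api": "arm_command", "payload": {"targets": [0,0,0,-1,0.4,1.5,1,0,0,0,-8,0.4,1.5,1,0,0,0,-16,0.4,1.5,1,0,0,0,-24,0.4,1.5,1,0,0,0,-32,0.4,1.5,1,0,0,0,-40,0.4,1.5,1,0,0,0,-47,0.4,1.5,1,0,0,0,-52,0.4,1.5,1,0,0,0,-55,0.4,1.5,1,0,0,0,-55,0.4,1.5,1,0,0,0,-55,0.4,1.5,1]}}

```text
time: 9.55
tool_pos: [0.4872, 0.1368, 0.0856]
ee_rot: [-3.141, -0.027, 1.695]
wrist_force: [0.5, 0.3, -2.7]
width: 0.0238
finger_force: 30.0
```

```bash
python3 st.py
python3 - <<'E'
from h import *
from bench import robot
t=robot.snapshot("scene");cv2.imwrite("pics/s5.png",cv2.resize(t["color"][190:320,180:320,::-1],None,fx=4.5,fy=4.5,interpolation=3))
E
```

```text
x -31.6 y -0.3 0.0856 Fx,y,z -0.2 0.5 -2.7 [-0.02 -0.09  0.  ] [-3.1413 -0.0267  1.6955] 9.55
```

View pics/s5.png

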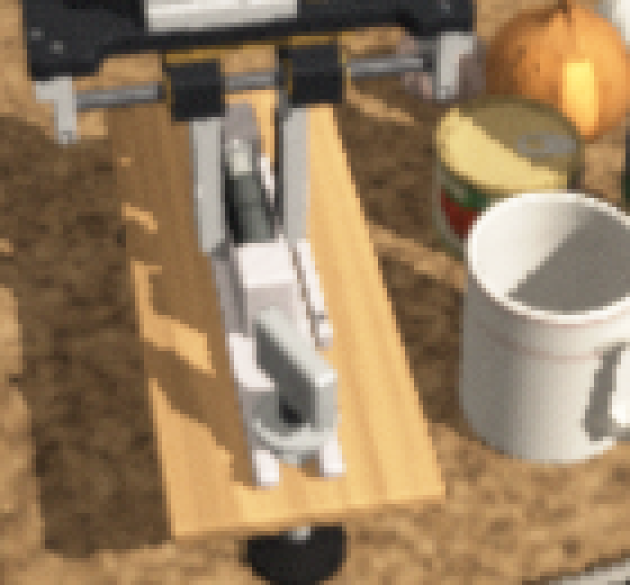

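The fork now straddles the stem under the flange, with the tine ends at (265,475) and (330,465). I creep on to the slot's closed end.

>>> {"api": "arm_command", "payload": {"targets": [0,0,0,-1,0,0,1,0,0,0,-2,0,0,1,0,0,0,-3,0,0,1,0,0,0,-4,0,0,1,0,0,0,-4.5,0,0,1,0,0,0,-4.5,0,0,1]}}

```text
time: 10.2
tool_pos: [0.4877, 0.1321, 0.0854]
ee_rot: [-3.141, -0.026, 1.695]
wrist_force: [0.4, 0.7, -1.9]
width: 0.0238
finger_force: 30.0
```

```bash
python3 st.py
```

```text
x -26.9 y -0.4 0.0854 Fx,y,z -0.6 0.5 -1.9 [-0.05 -0.1  -0.04] [-3.1413 -0.0264  1.6953] 10.2
```

>>> {"api": "arm_command", "payload": {"targets": [0,0,0,-1,0,0,1,0,0,0,-1.5,0,0,1,0,0,0,-1.5,0,0,1]}}

```text
time: 10.5
tool_pos: [0.4879, 0.1306, 0.0854]
ee_rot: [-3.141, -0.026, 1.695]
wrist_force: [-0.4, -0.6, -2.3]
width: 0.0238
finger_force: 30.0
```

```bash
python3 st.py
```

```text
x -25.3 y -0.4 0.0854 Fx,y,z 0.5 -0.4 -2.3 [-0.11 -0.09  0.02] [-3.1412 -0.0264  1.6953] 10.5
```

>>> {"api": "arm_command", "payload": {"targets": [0,0,0,-1,0,0,1,0,0,0,-1.5,0,0,1,0,0,0,-1.5,0,0,1]}}

```text
time: 10.8
tool_pos: [0.488, 0.1298, 0.0854]
ee_rot: [-3.141, -0.028, 1.696]
wrist_force: [-0.8, 3.0, -3.5]
width: 0.0238
finger_force: 30.0
```

```bash
python3 st.py
```

```text
x -24.5 y -0.3 0.0854 Fx,y,z -3.1 -0.4 -3.5 [ 0.35 -0.03 -0.02] [-3.1414 -0.0277  1.6955] 10.8
```

>>> {"api": "arm_command", "payload": {"targets": [0,0,0,0.8,0.5,0,1,0,0,0,0.8,1,0,1,0,0,0,0.8,1.5,0,1,0,0,0,0.8,1.5,0,1,0,0,0,0.8,1.5,0,1]}}

```text
time: 11.3
tool_pos: [0.4894, 0.1301, 0.0853]
ee_rot: [-3.141, -0.026, 1.695]
wrist_force: [-0.5, 0.7, -2.7]
width: 0.0241
finger_force: 30.0
```

```bash
python3 st.py
```

```text
x -24.7 y 1.1 0.0853 Fx,y,z -0.8 -0.4 -2.7 [ 0.    0.07 -0.05] [-3.1411 -0.0263  1.6954] 11.3
```

>>> {"api": "arm_command", "payload": {"targets": [0,0,0,0,0,0.7,1,0,0,0,0,0,1.4,1,0,0,0,0,0,1.8,1,0,0,0,0,0,1.8,1,0,0,0,0,0,1.8,1]}}

```text
time: 11.8
tool_pos: [0.4895, 0.1302, 0.0835]
ee_rot: [-3.141, -0.026, 1.695]
wrist_force: [0.2, 0.2, -1.7]
width: 0.0239
finger_force: 30.0
```

```bash
python3 st.py
```

```text
x -24.7 y 1.2 0.0835 Fx,y,z -0.2 0.2 -1.7 [ 0.01 -0.1   0.01] [-3.1413 -0.0263  1.6954] 11.8
```

>>> {"api": "arm_command", "payload": {"targets": [0,0,0,0,0,0.5,1,0,0,0,0,0,1,1,0,0,0,0,0,1,1]}}

```text
time: 12.1
tool_pos: [0.4894, 0.1302, 0.0824]
ee_rot: [-3.141, -0.026, 1.695]
wrist_force: [-0.0, 0.7, -1.4]
width: 0.0243
finger_force: 30.0
```

```bash
python3 st.py
```

```text
x -24.8 y 1.1 0.0824 Fx,y,z -0.7 0.1 -1.4 [-0.02 -0.07 -0.  ] [-3.1411 -0.0263  1.6954] 12.1
```

>>> {"api": "arm_command", "payload": {"targets": [0,0,0,0,0,0.4,1,0,0,0,0,0,0.8,1,0,0,0,0,0,0.8,1]}}

```text
time: 12.4
tool_pos: [0.4896, 0.1302, 0.0821]
ee_rot: [-3.142, -0.026, 1.695]
wrist_force: [0.1, -1.5, -0.7]
width: 0.0239
finger_force: 30.0
```

```bash
python3 st.py
```

```text
x -24.7 y 1.2 0.0821 Fx,y,z 1.5 -0.1 -0.7 [0.02 0.03 0.08] [-3.1416 -0.0263  1.6954] 12.4
```

>>> {"api": "arm_command", "payload": {"targets": [0,0,0,0,0,0,0,0,0,0,0,0,0,0,0,0,0,0,0,0,0,0,0,0,0,0,0,0,0,0,0,0,0,0,0,0,0,0,0,0,-10,0,0,0,0,0,0,-35,0,0,0,0,0,0,-70,0,0,0,0,0,0,-110,0,0,0,0,0,0,-110,0,0,0,0,0,0,-110,0]}}

```text
time: 13.5
tool_pos: [0.4907, 0.1275, 0.1936]
ee_rot: [3.138, -0.026, 1.695]
wrist_force: [0.3, -0.1, -0.8]
width: 0.0469
finger_force: 0.0
```

```bash
python3 st.py;python3 - <<'E'
from h import *
from bench import robot
s,o=wrist(robot);np.savez("pics/w6.npz",**s)
C=cloud(s);ex=np.array([.1236,-.9923]);ey=np.array([.9923,.1236]);S=np.array([.4914,.1055])
Q=np.stack([(C[...,:2]-S)@ex,(C[...,:2]-S)@ey,C[...,2]],-1)*1000
m=(abs(Q[...,1])<25)&(Q[...,2]>98)&(Q[...,2]<120)&(Q[...,0]>-130)&(Q[...,0]<40)
print("bar",m.sum(),rect(Q[m]),np.median(Q[m][:,2]))
m=(Q[...,2]>77)&(Q[...,2]<86)&(abs(Q[...,1]-24)<6)&(Q[...,0]>-110)&(Q[...,0]<30)
if m.sum()>20:print("stop",m.sum(),rect(Q[m]))
t=robot.snapshot("scene")
a=cv2.resize(s["color"][:260,110:400,::-1],(435,390));b=cv2.resize(t["color"][190:320,180:320,::-1],(360,390),interpolation=3)
cv2.imwrite("pics/c6.png",np.hstack([a,b]))
print(goal(o,[500,35,180],120.2))
E
```

```text
x -21.9 y 2.0 0.1936 Fx,y,z 0.2 0.3 -0.8 [-0.04 -0.02 -0.02] [ 3.1382 -0.0264  1.6955] 13.5
bar 2753 ((-31958.3046875, 2413.619140625), (120414.3359375, 23767.3828125), 0.33518311381340027) 108.85460284704135
stop 576 ((-38783.30078125, 23025.931640625), (117095.765625, 9500.8720703125), 0.30610182881355286)
(array([  0.5 ,  -1.45, -23.06]), array([-93.3,  -2.3,  11.2]))
```

View pics/c6.png

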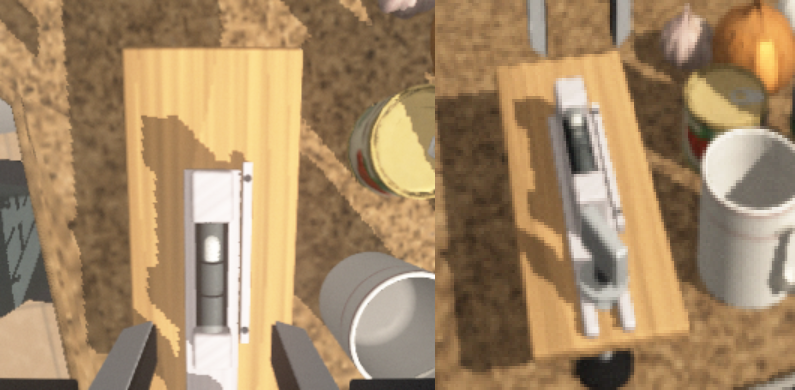

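The level lies flat and parallel to the stop bar: its bar is at (190–240, 170–330) in the left half, with the fork round the stem under the flange at right. The bubble is at the raised leg end, (212,248). Next is the knob.

>>> {"api": "arm_command", "payload": {"targets": [0.5,-1.5,-23,-94,-1.5,10,0,0.5,-1.5,-23,-94,-1.5,10,0,0.5,-1.5,-23,-94,-1.5,10,0,0.5,-1.5,-23,-94,-1.5,10,0,0.5,-1.5,-23,-94,-1.5,10,0]}}

```text
time: 14.1
tool_pos: [0.4993, 0.0346, 0.178]
ee_rot: [-3.136, -0.003, 2.094]
wrist_force: [0.3, -0.5, 0.1]
width: 0.0471
finger_force: 0.0
```

```bash
python3 st.py;python3 - <<'E'
from h import *
from bench import robot
from scipy.spatial.transform import Rotation as R
s,o=wrist(robot)
C=cloud(s);Rt=R.from_euler("xyz",o["ee_rot"])
L=Rt.inv().apply((C-o["tool_pos"]).reshape(-1,3)).reshape(C.shape)*1000
m=(C[...,2]>.115)&(C[...,2]<.142)&(abs(L[...,1])<30)&(abs(L[...,0])<40);m&=L[...,2]>20
n,l,st,ce=cv2.connectedComponentsWithStats(m.astype(np.uint8))
for i in range(1,n):
    if st[i,4]>60: print(st[i],rect(L[l==i]/1000),np.median(L[l==i][:,2]),C[l==i][:,:2].mean(0))
print(goal(o,[501,35,180],120.2))
E
```

```text
x 71.4 y -0.9 0.178 Fx,y,z 0.5 0.2 0.1 [-0.03 -0.06 -0.01] [-3.1361e+00 -2.5000e-03  2.0943e+00] 14.1
[247 175  16  58 865] ((-2.6745738983154297, 2.325239419937134), (11.89076042175293, 45.560428619384766), 89.88052368164062) 51.78301196586193 [0.50162191 0.03500561]
(array([-0.32, -0.15, -0.21]), array([-0.5,  1.7, -2.1]))
```

>>> {"api": "arm_command", "payload": {"targets": [-0.3,-0.1,0,-0.8,2,0,0,-0.3,-0.1,0,-0.8,2,20,0,-0.3,-0.1,0,-0.8,2,40,0,-0.3,-0.1,0,-0.8,2,50,0,-0.3,-0.1,0,-0.8,2,50,0,-0.3,-0.1,0,-0.8,2,50,0]}}

```text
time: 14.75
tool_pos: [0.5022, 0.0348, 0.1298]
ee_rot: [3.139, 0.001, 2.097]
wrist_force: [-0.6, 0.2, -0.8]
width: 0.0473
finger_force: 0.0
```

```bash
python3 st.py;python3 - <<'E'
from h import *
from bench import robot
o=robot.get_obs();print(goal(o,[501.4,35,97],120.1))
E
```

```text
x 71.5 y 2.0 0.1298 Fx,y,z -0.3 -0.5 -0.8 [-0.04 -0.05  0.07] [3.1394e+00 1.4000e-03 2.0972e+00] 14.75
(array([0.12, 0.08, 0.06]), array([ 0.6, -0.7, 32.8]))
```

>>> {"api": "arm_command", "payload": {"targets": [0.1,0,0,0.5,-0.5,12,0,0.1,0,0,0.5,-0.5,24,0,0.1,0,0,0.5,-0.5,33,0,0.1,0,0,0.5,-0.5,33,0,0.1,0,0,0.5,-0.5,33,0]}}

```text
time: 15.25
tool_pos: [0.5011, 0.0346, 0.0957]
ee_rot: [-3.141, 0.001, 2.097]
wrist_force: [1.0, -0.2, 0.4]
width: 0.0469
finger_force: 0.0
```

```bash
python3 st.py
```

```text
x 71.5 y 0.8 0.0957 Fx,y,z 0.3 0.9 0.4 [-0.04 -0.09  0.02] [-3.1406e+00  5.0000e-04  2.0967e+00] 15.25
```

Close on the knob, holding still.

>>> {"api": "arm_command", "payload": {"targets": [0,0,0,0,0,0,1,0,0,0,0,0,0,1,0,0,0,0,0,0,1,0,0,0,0,0,0,1,0,0,0,0,0,0,1,0,0,0,0,0,0,1,0,0,0,0,0,0,1,0,0,0,0,0,0,1]}}

```text
time: 16.05
tool_pos: [0.5015, 0.0347, 0.0964]
ee_rot: [3.141, 0.001, 2.097]
wrist_force: [0.1, -0.4, 1.1]
width: 0.0116
finger_force: 30.0
```

```bash
python3 st.py
```

```text
x 71.5 y 1.3 0.0964 Fx,y,z 0.4 0.0 1.1 [ 0.08 -0.25  0.03] [3.1413e+00 1.2000e-03 2.0969e+00] 16.05
```

>>> {"api": "arm_command", "payload": {"targets": [0,0,0,0,0,3,1,0,0,0,0,0,6,1,0,0,0,0,0,9,1,0,0,0,0,0,12,1,0,0,0,0,0,14,1,0,0,0,0,0,15,1,0,0,0,0,0,15,1,0,0,0,0,0,15,1]}}

```text
time: 16.85
tool_pos: [0.502, 0.035, 0.0828]
ee_rot: [3.14, 0.001, 2.097]
wrist_force: [-2.2, 1.0, 7.3]
width: 0.0116
finger_force: 30.0
```

```bash
cat > bub.py <<'E'
from h import *
from bench import robot
s,o=wrist(robot);C=cloud(s)
ex=np.array([.1236,-.9923]);ey=np.array([.9923,.1236]);S=np.array([.4914,.1055])
# profile along the level's centre line, top plane sampled in image
P=[];K=np.array([[s["fx"],0,s["cx"]],[0,s["fy"],s["cy"]],[0,0,1.]])
Ti=np.linalg.inv(s["T"]);g=cv2.cvtColor(s["color"],cv2.COLOR_RGB2GRAY).astype(np.float32)
X=np.arange(-80,21,1.)
def prof(y):
    W=np.array([np.r_[S+x/1000*ex+y/1000*ey,.109] for x in X])
    uv=cv2.projectPoints(W,cv2.Rodrigues(Ti[:3,:3])[0],Ti[:3,3],K,np.asarray(s["dist_coeffs"],float))[0][:,0].astype(np.float32)
    return cv2.remap(g,uv[None,:,0].copy(),uv[None,:,1].copy(),1)[0]
G=np.array([prof(y) for y in (-2,-1,0,1,2,3,4,5)])
for x,v in zip(X,G.T.astype(int)): print(int(x),v) if __import__("sys").argv[1:] else 0
Ct=None
print("F",o["finger_force"],o["width"])
E
python3 st.py; python3 bub.py v
```

```text
x 71.3 y 1.8 0.0828 Fx,y,z -1.3 -2.1 7.3 [0.4  0.17 0.07] [3.1396e+00 1.5000e-03 2.0971e+00] 16.85
-80 [0 0 0 0 0 0 0 0]
-79 [0 0 0 0 0 0 0 0]
-78 [0 0 0 0 0 0 0 0]
-77 [0 0 0 0 0 0 0 0]
-76 [0 0 0 0 0 0 0 0]
-75 [0 0 0 0 0 0 0 0]
-74 [0 0 0 0 0 0 0 0]
-73 [0 0 0 0 0 0 0 0]
-72 [0 0 0 0 0 0 0 0]
-71 [0 0 0 0 0 0 0 0]
-70 [0 0 0 0 0 0 0 0]
-69 [0 0 0 0 0 0 0 0]
-68 [0 0 0 0 0 0 0 0]
-67 [0 0 0 0 0 0 0 0]
-66 [0 0 0 0 0 0 0 0]
-65 [0 0 0 0 0 0 0 0]
-64 [0 0 0 0 0 0 0 0]
-63 [0 0 0 0 0 0 0 0]
-62 [0 0 0 0 0 0 0 0]
-61 [0 0 0 0 0 0 0 0]
-60 [0 0 0 0 0 0 0 6]
-59 [  0   0   0   0   0  38 210 220]
-58 [  0   0   0  73 168 170 192 218]
-57 [  0  70 120 131 133 136 143 142]
-56 [102 111 119 130 133 136 141 142]
-55 [101 108 121 146 159 147 141 142]
-54 [103 145 209 218 220 218 191 140]
-53 [130 196 213 221 223 233 246 205]
-52 [175 197 212 222 223 234 251 231]
-51 [177 196 210 223 223 219 251 251]
-50 [175 195 211 223 223 218 250 250]
-49 [177 195 210 223 224 220 245 250]
-48 [177 197 211 224 223 219 232 250]
-47 [177 197 211 222 223 218 231 244]
-46 [177 195 211 224 224 218 215 249]
-45 [17
[... 1786 characters left out ...]
3 [107 117 125 130 133 137 138 139]
4 [131 141 142 150 138 140 147 147]
5 [191 189 185 181 177 177 179 181]
6 [226 224 222 222 222 224 227 227]
7 [240 238 239 240 242 243 245 245]
8 [239 239 242 244 245 245 245 246]
9 [239 243 244 245 245 245 244 244]
10 [244 244 245 245 245 244 242 242]
11 [245 245 245 245 244 242 242 242]
12 [245 245 245 243 242 243 242 240]
13 [245 244 242 243 243 241 239 239]
14 [243 242 243 242 241 239 239 240]
15 [243 243 241 240 240 240 241 242]
16 [242 241 240 239 240 241 243 244]
17 [239 240 240 239 241 243 244 245]
18 [239 240 241 242 243 245 245 247]
19 [239 241 242 243 245 246 246 246]
20 [241 242 243 245 246 246 245 244]
F 29.994049072265625 0.011636932160505263
```

>>> {"api": "arm_command", "payload": {"targets": [0,0,0,0,0,1,1,0,0,0,0,0,1.5,1,0,0,0,0,0,1.5,1,0,0,0,0,0,1.5,1,0,0,0,0,0,1.5,1]}}

```text
time: 17.4
tool_pos: [0.5021, 0.035, 0.0816]
ee_rot: [3.139, 0.002, 2.097]
wrist_force: [-1.8, -0.5, 9.3]
width: 0.0116
finger_force: 30.0
```

```bash
cat >> bub.py <<'E'
p=np.median(G,0)
def edge(x): # subsample ring minima
    return x
pl=np.convolve(p,[1,1,1],'same')
d=[i for i in range(2,len(X)-2) if p[i]==p[i-2:i+3].min() and p[i]<np.median(p[i-4:i+5])-20 and 20<p[i]<105]
b=(p>165)&(X<2)&(X>-62)
# bubble = longest bright run (ring gaps bridged)
bb=cv2.morphologyEx(b.astype(np.uint8)[None],cv2.MORPH_CLOSE,np.ones((1,5),np.uint8))[0]
xs=X[bb>0]
print("rings",X[d],"bright",xs.min() if len(xs) else None,xs.max() if len(xs) else None)
m=(abs((C[...,:2]-o["tool_pos"][:2])).max(-1)<.045)
from scipy.spatial.transform import Rotation as R
L=R.from_euler("xyz",o["ee_rot"]).inv().apply((C-o["tool_pos"]).reshape(-1,3)).reshape(C.shape)*1000
m=(abs(L[...,1])<9)&(L[...,0]>8)&(L[...,0]<30)&(L[...,2]<-15)&(L[...,2]>-45)
print("wing part in tool: n",m.sum(), rect(L[m]/1000) if m.sum()>20 else "", "z",np.median(L[m][:,2]) if m.sum() else "")
E
python3 st.py; python3 bub.py
```

```text
x 71.2 y 1.9 0.0816 Fx,y,z 0.3 -1.8 9.3 [0.47 0.16 0.14] [3.1393e+00 1.6000e-03 2.0971e+00] 17.4
F 29.99542146921158 0.011644319813350802
rings [-39. -19.] bright -55.0 -41.0
wing part in tool: n 855 ((14.848506927490234, -0.005591392517089844), (13.67496109008789, 17.955795288085938), 0.10148469358682632) z -30.028408170847527
  return _methods._mean(a, axis=axis, dtype=dtype,
  ret = ret.dtype.type(ret / rcount)
```

>>> {"api": "arm_command", "payload": {"targets": [0,0,3,0,0,0,1,0,0,7,0,0,-0.3,1,0,0,11,0,0,-0.6,1,0,0,15,0,0,-0.9,1,0,0,20,0,0,-1.3,1,0,0,20,0,0,-1.3,1,0,0,20,0,0,-1.3,1]}}

```text
time: 18.15
tool_pos: [0.502, 0.0351, 0.0829]
ee_rot: [3.139, 0.001, 1.748]
wrist_force: [-2.2, 1.5, 8.6]
width: 0.0115
finger_force: 30.0
```

```bash
python3 st.py; python3 bub.py 2>/dev/null
```

```text
x 71.2 y 1.8 0.0829 Fx,y,z -1.8 -2.0 8.6 [0.27 0.37 0.11] [3.1393e+00 8.0000e-04 1.7483e+00] 18.15
F 30.001407265663147 0.011521286360050778
rings [-39. -19.] bright -47.0 -41.0
wing part in tool: n 863 ((14.831299781799316, -0.010272026062011719), (13.649405479431152, 17.970544815063477), 0.02924797683954239) z -29.84259966067531
```

>>> {"api": "arm_command", "payload": {"targets": [0,0,4,0,0,-0.3,1,0,0,8,0,0,-0.5,1,0,0,12,0,0,-0.8,1,0,0,16,0,0,-1.1,1,0,0,20,0,0,-1.4,1,0,0,20,0,0,-1.4,1,0,0,20,0,0,-1.4,1,0,0,20,0,0,-1.4,1,0,0,20,0,0,-1.4,1,0,0,20,0,0,-1.4,1,0,0,20,0,0,-1.4,1,0,0,20,0,0,-1.4,1,0,0,20,0,0,-1.4,1,0,0,20,0,0,-1.4,1,0,0,20,0,0,-1.4,1,0,0,20,0,0,-1.4,1]}}

```text
time: 19.8
tool_pos: [0.5018, 0.035, 0.0842]
ee_rot: [3.14, 0.0, 1.399]
wrist_force: [-2.7, 1.9, 9.3]
width: 0.012
finger_force: 30.0
```

```bash
sed -i 's/^for x,v in zip.*/print(list(zip(X.astype(int).tolist(),np.median(G,0).astype(int).tolist()))[12:90:1])/' bub.py; python3 st.py; python3 bub.py 2>/dev/null
```

```text
x 71.2 y 1.6 0.0842 Fx,y,z -2.2 -2.4 9.3 [0.22 0.53 0.13] [3.1397e+00 2.0000e-04 1.3994e+00] 19.8
[(-68, 0), (-67, 0), (-66, 0), (-65, 0), (-64, 0), (-63, 0), (-62, 0), (-61, 0), (-60, 0), (-59, 0), (-58, 0), (-57, 0), (-56, 0), (-55, 0), (-54, 79), (-53, 131), (-52, 138), (-51, 137), (-50, 160), (-49, 214), (-48, 241), (-47, 246), (-46, 246), (-45, 249), (-44, 241), (-43, 249), (-42, 235), (-41, 232), (-40, 75), (-39, 178), (-38, 249), (-37, 219), (-36, 199), (-35, 186), (-34, 162), (-33, 138), (-32, 136), (-31, 138), (-30, 137), (-29, 137), (-28, 136), (-27, 136), (-26, 137), (-25, 135), (-24, 135), (-23, 135), (-22, 135), (-21, 134), (-20, 64), (-19, 95), (-18, 125), (-17, 134), (-16, 132), (-15, 134), (-14, 133), (-13, 132), (-12, 131), (-11, 132), (-10, 132), (-9, 131), (-8, 131), (-7, 131), (-6, 132), (-5, 130), (-4, 129), (-3, 130), (-2, 132), (-1, 130), (0, 131), (1, 130), (2, 132), (3, 135), (4, 146), (5, 163), (6, 167), (7, 172), (8, 173), (9, 173)]
F 30.006393492221832 0.0120433576872519
rings [-40. -20.] bright -49.0 -35.0
wing part in tool: n 887 ((15.005741119384766, 0.007678031921386719), (13.983288764953613, 17.978029251098633), 0.0219592098146677) z -29.90975304724223
```

>>> {"api": "arm_command", "payload": {"targets": [0,0,4,0,0,-0.3,1,0,0,8,0.2,0,-0.5,1,0,0,12,0.2,0,-0.8,1,0,0,16,0.4,0,-1.1,1,0,0,20,0.4,0,-1.4,1,0,0,24,0.5,0,-1.7,1,0,0,28,0.5,0,-2,1,0,0,32,0.6,0,-2.3,1,0,0,35,0.6,0,-2.5,1,0,0,35,0.6,0,-2.5,1,0,0,35,0.6,0,-2.5,1,0,0,35,0.6,0,-2.5,1,0,0,35,0.6,0,-2.5,1,0,0,35,0.6,0,-2.5,1,0,0,35,0.6,0,-2.5,1,0,0,35,0.6,0,-2.5,1,0,0,35,0.6,0,-2.5,1,0,0,35,0.6,0,-2.5,1,0,0,35,0.6,0,-2.5,1,0,0,35,0.6,0,-2.5,1]}}

```text
time: 21.85
tool_pos: [0.5019, 0.0352, 0.0867]
ee_rot: [3.139, -0.0, 0.789]
wrist_force: [-2.4, 1.3, 8.5]
width: 0.0117
finger_force: 30.0
```

```bash
python3 st.py; python3 bub.py 2>/dev/null
```

```text
x 71.1 y 1.7 0.0867 Fx,y,z -1.6 -2.2 8.5 [0.02 0.67 0.19] [ 3.1393e+00 -2.0000e-04  7.8860e-01] 21.85
[(-68, 233), (-67, 233), (-66, 229), (-65, 221), (-64, 179), (-63, 159), (-62, 155), (-61, 156), (-60, 155), (-59, 155), (-58, 152), (-57, 124), (-56, 122), (-55, 123), (-54, 124), (-53, 122), (-52, 123), (-51, 123), (-50, 123), (-49, 122), (-48, 123), (-47, 123), (-46, 123), (-45, 122), (-44, 127), (-43, 179), (-42, 185), (-41, 63), (-40, 179), (-39, 233), (-38, 242), (-37, 241), (-36, 242), (-35, 242), (-34, 231), (-33, 242), (-32, 241), (-31, 232), (-30, 235), (-29, 176), (-28, 168), (-27, 147), (-26, 122), (-25, 123), (-24, 122), (-23, 123), (-22, 119), (-21, 63), (-20, 92), (-19, 114), (-18, 116), (-17, 118), (-16, 122), (-15, 122), (-14, 122), (-13, 121), (-12, 121), (-11, 121), (-10, 123), (-9, 121), (-8, 121), (-7, 122), (-6, 122), (-5, 122), (-4, 123), (-3, 122), (-2, 122), (-1, 123), (0, 124), (1, 124), (2, 123), (3, 111), (4, 169), (5, 213), (6, 230), (7, 232), (8, 231), (9, 231)]
F 30.000077784061432 0.011651795649918242
rings [-41. -21.] bright -43.0 -28.0
wing part in tool: n 992 ((15.399084091186523, 0.009676933288574219), (14.788654327392578, 17.972158432006836), 0.016392070800065994) z -29.774121582346122
```

>>> {"api": "arm_command", "payload": {"targets": [0,0,0,0,0,1,1,0,0,0,0,0,2,1,0,0,4,0,0,1.7,1,0,0,8,0,0,1.4,1,0,0,12,0,0,1.2,1,0,0,16,0,0,0.9,1,0,0,18,0,0,0.8,1,0,0,18,0,0,0.8,1,0,0,18,0,0,0.8,1,0,0,18,0,0,0.8,1,0,0,18,0,0,0.8,1,0,0,18,0,0,0.8,1,0,0,18,0,0,0.8,1,0,0,18,0,0,0.8,1,0,0,18,0,0,0.8,1,0,0,18,0,0,0.8,1,0,0,18,0,0,0.8,1,0,0,18,0,0,0.8,1,0,0,18,0,0,0.8,1,0,0,18,0,0,0.8,1]}}

```text
time: 23.9
tool_pos: [0.5022, 0.0352, 0.0863]
ee_rot: [3.139, -0.002, 0.475]
wrist_force: [-1.8, -0.3, 10.4]
width: 0.012
finger_force: 30.0
```

```bash
python3 st.py; python3 bub.py 2>/dev/null
```

```text
x 71.1 y 2.0 0.0863 Fx,y,z 0.1 -1.8 10.4 [0.08 0.66 0.24] [ 3.1392e+00 -1.6000e-03  4.7460e-01] 23.9
[(-68, 229), (-67, 226), (-66, 219), (-65, 211), (-64, 160), (-63, 150), (-62, 150), (-61, 151), (-60, 150), (-59, 150), (-58, 151), (-57, 141), (-56, 117), (-55, 117), (-54, 116), (-53, 117), (-52, 118), (-51, 118), (-50, 117), (-49, 118), (-48, 117), (-47, 118), (-46, 118), (-45, 118), (-44, 117), (-43, 102), (-42, 57), (-41, 97), (-40, 154), (-39, 217), (-38, 235), (-37, 238), (-36, 237), (-35, 240), (-34, 233), (-33, 239), (-32, 236), (-31, 237), (-30, 240), (-29, 224), (-28, 241), (-27, 225), (-26, 172), (-25, 164), (-24, 157), (-23, 125), (-22, 73), (-21, 72), (-20, 115), (-19, 113), (-18, 114), (-17, 114), (-16, 114), (-15, 119), (-14, 119), (-13, 118), (-12, 119), (-11, 119), (-10, 120), (-9, 119), (-8, 119), (-7, 120), (-6, 119), (-5, 120), (-4, 120), (-3, 118), (-2, 120), (-1, 120), (0, 120), (1, 121), (2, 104), (3, 133), (4, 192), (5, 224), (6, 227), (7, 227), (8, 226), (9, 226)]
F 29.999158680438995 0.011994249888749255
rings [-42. -21.] bright -39.0 -26.0
wing part in tool: n 1042 ((15.524534225463867, 0.004337310791015625), (15.013420104980469, 17.991344451904297), 0.03421563655138016) z -29.73191281778307
```

>>> {"api": "arm_command", "payload": {"targets": [0,0,0,0,0,0.5,1,0,0,0,0,0,0.5,1,0,0,0,0,0,0.5,1,0,0,0,0,0,0.5,1,0,0,0,0,0,0.5,1,0,0,0,0,0,0.5,1,0,0,0,0,0,0.5,1,0,0,0,0,0,0.5,1,0,0,0,0,0,0.5,1,0,0,0,0,0,0.5,1,0,0,0,0,0,0.5,1,0,0,0,0,0,0.5,1,0,0,0,0,0,0.5,1,0,0,0,0,0,0.5,1,0,0,0,0,0,0.5,1,0,0,0,0,0,0.5,1]}}

```text
time: 25.55
tool_pos: [0.5022, 0.0352, 0.0859]
ee_rot: [3.139, -0.002, 0.475]
wrist_force: [-0.9, 0.3, 10.2]
width: 0.0113
finger_force: 30.0
```

```bash
sed -i 's/arange(-80,21,1.)/arange(-60,0,.25)/; s/^print(list(zip.*/pm=np.median(G,0);i=np.arange(len(X))/; s/^d=.*/d=[0]/' bub.py
cat >> bub.py <<'E'
pm=np.median(G[2:6],0)
def dip(a,b):
    k=(X>a)&(X<b);w=np.clip(95-pm[k],0,None);return (X[k]*w).sum()/w.sum()
k=X[(pm>150)&(X>-45)&(X<-18)]
r1,r2=dip(-46,-37),dip(-25,-16);print("rings",r1,r2,"bubble",k.min(),k.max(),"offset",(k.min()+k.max())/2-(r1+r2)/2)
k=X[(pm>200)&(X>-45)&(X<-18)];print(k.min(),k.max())
E
python3 st.py; python3 bub.py 2>/dev/null
```

```text
x 71.1 y 2.0 0.0859 Fx,y,z -0.4 -0.8 10.2 [0.07 0.69 0.23] [ 3.1391e+00 -1.7000e-03  4.7460e-01] 25.55
F 29.999981224536896 0.011280296117978324
rings [-60.] bright -39.75 -25.5
wing part in tool: n 1035 ((15.485452651977539, -0.012017250061035156), (14.910456657409668, 17.944067001342773), 0.02682344801723957) z -29.868411828540292
rings -42.001468314755854 -21.57903047387953 bubble -40.25 -23.75 offset -0.2097506056823093
-39.75 -26.75
```

```bash
python3 -c "
from bench import robot
print(robot.close_job())"
```

```text
the job is handed in; nothing more can be done
None
```

The job is handed in: the level lies along the bar with its fork round the stem under the flange. I pressed the knob first (about 10 N, roughly 14.5 mm by estimate), then turned it until the bubble measured within about 0.2 mm of centre, still gripping and pressing at 25.6 s; the arm touched none of the other kitchen things as far as I could tell.

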